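# Firmness check of a sample carrot

### The job

Lay the sample carrot (the one with the ink dot) in the V-cradle, dot upward and thick end up against the end stop, and let it go. Then take the firmness tester from its stand and, holding it upright, gently press its plunger on the dot until the line round the plunger is level with the tester's nose (halfway in, about 5 N). Finish while holding the tester there, still pressed, and leave the other things alone.

Things in the scene. Friction and masses are not known exactly. Their poses are not given: they have to be found in the camera images.
- carrot: The sample: a straight loose carrot, 157 mm long, 0.16 kg, lying apart on the table with a black ink dot on top. x along it from the thick crown end (x = -78 mm) to the thin end (+78 mm), z up (dot up). Origin on the table below its middle. Middle: y -21 to +22 mm, 45 mm high; at x = -60: 44 wide, 45 high; at x = +60: 34 wide, 32 high. Grasp it across the middle, TCP 23 mm above the table.
- mark (a point): The black ink dot, 9 mm across, on the carrot's upper side at the middle of its length: at [0, 1.8, 45] mm in the carrot's frame. The surface there slopes about 8 degrees down to the thin end.
- crown_end (a point): Middle of the carrot's thick crown end, at [-78, -2, 20] mm in the carrot's frame. With the carrot laid in the cradle, dot up, against the stop, the carrot's x runs along the cradle's x and its origin is at about [-2, 2, 38] mm in the cradle's frame.
- cradle: Fixed sample cradle: steel base 204 x 76 mm, top at z = 12 mm; two white V saddles 16 mm thick, centred at x = -46 and +46 mm (74 mm free between for fingers); upright steel end stop, inner face at x = -80 mm, top at z = 74 mm. Origin on the table under the middle, x along the cradle away from the stop. 90 degree Vs: bottom at y = 0, z = 30 mm, cheek tops at z = 56 mm, out to 33 mm either side.
- stand: Fixed tester stand: grey round foot 86 mm across, 12 mm high, with an upright tube 33 mm across, open at the top, 22 mm bore, rim at z = 74 mm. Origin on the table on the tube's axis. Draw the tester straight up at least 65 mm to clear the tube.
- tester: Firmness tester (pocket penetrometer) standing in the stand, 0.13 kg. Round: aluminium nose 18 mm across, z = 0 to 45 mm (down in the tube); flange 32 mm across, 45 to 50 mm (on the tube's rim); black ribbed barrel 24 mm across, 50 to 116 mm; cap to 123 mm. Origin at the middle of the nose's lower face, z up the barrel. Grasp the barrel, TCP at z = 85 mm.
- plunger_tip (a point): Lowest point of the tester's plunger, on the tester's axis, 14 mm below the nose's face when free. The plunger is a steel pin 10 mm across with a thin black line round it, 5 mm below the nose's face when free.
- plunger (a joint): How far the plunger is pushed in, in m: 0 free, 0.005 with the line level with the nose's face, 0.010 fully in. Spring: 1 N to start, then 0.8 N per mm (5 N at the line, 9 N fully in).
- check_weight: Bystander: brass-coloured check weight with a knob, 38 mm across, 40 mm high. Origin at its underside.
- tape_roll: Bystander: roll of masking tape lying flat, 100 mm across, 25 mm high. Origin at its underside.
Things that resemble listed ones, but are neither listed nor needed, are in the scene too. There is more than one size of the cradle; the job needs the larger.

How it is judged:
On the way:
1. the carrot lies in both Vs, dot up, thick end at the stop, let go and at rest (x of crown_end in the frame of cradle below -0.07 m and angle between the x axis of carrot and the x axis of cradle, either way round below 0.12 rad and z of carrot in the frame of cradle between 0.031 and 0.044 m and angle between carrot's own z axis and vertical below 0.35 rad and linear speed of carrot below 0.02 m/s and contact force between the fingers and carrot below 0.1 N), for 0.2 s.
At the end, for the whole second after the job is handed in: Carrot let go in both Vs, along them (7 degrees), dot up (20 degrees), thick end within 10 mm of the stop. Tester held still in the gripper, upright (5.7 degrees), plunger tip within 8 mm of the dot in plan and pushed in 2.5 to 7.5 mm by the carrot (2 to 9 N); tester clear of the cradle (x of crown_end in the frame of cradle below -0.07 m and angle between the x axis of carrot and the x axis of cradle, either way round below 0.12 rad and z of carrot in the frame of cradle between 0.031 and 0.044 m and angle between carrot's own z axis and vertical below 0.35 rad and contact force between each of the arm, the fingers and carrot below 0.1 N and horizontal distance between plunger_tip and mark below 0.008 m and angle between tester's own z axis and vertical below 0.1 rad and value of joint plunger between 0.0025 and 0.0075 m and contact force between tester and carrot between 2 and 9 N and contact force between tester and cradle below 0.1 N and contact force between the fingers and tester above 3 N and linear speed of tester below 0.02 m/s); the arm keeps its last pose, push and grip.
It fails at once if the tester is pressed hard on the carrot (more than 20 N) (contact force between tester and carrot above 20 N).
It fails at once if the check weight is shifted (distance of check_weight from where it was at the start of the episode above 0.02 m).
It fails at once if the tape roll is shifted (distance of tape_roll from where it was at the start of the episode above 0.02 m).
It also fails if it takes over 61 s, if anything falls off the work surface, if the arm or the gripper's body presses on something with over 40 N, if the wrist force passes 120 N, or if a joint passes its speed limit or range.

### The arm

A 6-joint arm with a two-finger parallel gripper is mounted at the origin on the work surface; the furniture and walls round the work are solid. World frame = base frame: x ahead of the robot, y to its left, z up, the work surface at z = 0. Lengths are in m, angles in rad, forces in N, time in s.
With the tool pointing down it reaches from about 0.325 to 0.9 m from the base axis. Payload 3.5 kg.
Tool frame: the origin (TCP) lies between the finger pads, 19 mm behind the fingertips; this is the grasp point; z points along the fingers, y is the line along which they close (so a half turn about z gives the same grasp; the last joint's range is limited). The gripper opens to 85 mm and grips with 20 to 120 N. Pads are 22 mm wide; open, the fingers measure 114 mm over their backs; the gripper's body (76 mm by 85 mm) begins 54 mm behind the grasp point. The pads swing forward as they close: fully open they stand 13 mm farther back than shut.
Start: joints at [1.127, 0.276, -0.026, 1.268, 0, 1.467], TCP at [0.209, 0.589, 0.25] pointing down, gripper open.
Joint ranges: [-3.12, 3.12], [-0.85, 1.88], [-1.08, 1.24], [-1.95, 2.15], [-1.57, 1.53], [-3.14, 3.14]. Speed limits (rad/s): [2.57, 2.57, 3.14, 3.14, 3.14, 3.14].

### API

Orientations are given as [roll, pitch, yaw] about the fixed x, y, z axes, in that order (R = Rz(yaw) Ry(pitch) Rx(roll)).
In Python, from station import manip, imaging gives the robot as it stands.
- The arm moves only by the tool move_arm, never from a script. Its argument "deltas" is a list of rows, each a list of 3 entries, a list of its own where there are three numbers: the finger opening in m, from 0 to 0.0854, then the shift along the tool's x, y, z in m, then the turn, a rotation vector about the tool's x, y, z in degrees. In form: [[fingers, [dx, dy, dz], [rx, ry, rz]], ...]. A call has 1 to 12 rows; each row shifts and turns the commanded pose from where the row before left it, along the tool's axes as they then stand; what a row does not reach is not made up. A row lasts 1/12 s, in which the tool goes at most 41.7 mm and 7.16 degrees, less where a joint would pass 70% of its speed; a pose out of reach is approached as far as the arm can. A call with a gripper value outside its range is refused whole. The fingers move at their own pace and stop on an object; the grip force is fixed at half the most. Time passes only in rows, so rows that do not move let the fingers close. It gives the time, the measured TCP pose, the force, the opening and the grip force at its end, in the units of the state.
- manip.read_state(): the state, without advancing time (a new reading comes with each control period).
- imaging.capture(name): name is "side" or "top"; returns a dict with "img" (384x512x3 uint8, red, green, blue), "mtx" (3x3 intrinsics, pixels), "R" (3x3) and "t" (3): a world point X has camera coordinates R X + t. Camera axes: x right, y down, z forward; pixel columns grow to the right and rows downward; lengths in m; the calibration is good to about 2 mm. A picture is of the moment at which its call begins. There is no depth.
- manip.finish_job(): hands the job in; it is judged then, once.
The state is a dict: "clock": time; "joint_positions": joint angles; "qd": joint speeds; "joint_efforts": joint torques, N m; "tcp_pos": TCP position; "ee_rot": TCP orientation; "ft_force": force on the tool from outside, world axes, zero at the start; "moment": the same for the moment, N m; "gripper_width": opening from 0.0 (shut) to 1.0 (fully open); "grip_force": force on a finger pad.
Only numpy, scipy, OpenCV 4.12 (cv2) and the standard library are available. Lean on these libraries where they do the work, as an engineer would, in place of code of your own. Each camera call takes 0.05 s, during which the arm holds its last target. There are 200 camera calls.

## Working session

There is one attempt and no reset: what is moved stays moved. The work goes in short steps, Python scripts to look and compute and a tool call to move; the robot and the scene stay as the last step left them, time stands still between calls to the robot, and variables do not carry over. Pictures are saved under pics/ and viewed, at most 10 in all, crops included, and the job is handed in when it is done.

Besides the shell and the picture viewer there is one more tool, called by a JSON object that holds its "api" and its "payload", one argument or row to a line. move_arm: Moves the arm, as the interface text tells. Its arguments: {"type":"object","properties":{"deltas":{"type":"array"}},"required":["deltas"]}

```bash
mkdir -p pics; ls; python3 - <<'E'
from station import manip, imaging
import cv2, numpy as np
print(manip.read_state())
for n in ("top","side"):
    c=imaging.capture(n); np.savez(f"{n}0.npz",**c)
    cv2.imwrite(f"pics/{n}0.png",cv2.resize(c["img"][:,:,::-1],(800,600),interpolation=cv2.INTER_CUBIC))
    print(n,c["mtx"],c["R"],c["t"],-c["R"].T@c["t"])
E
```

```text
pics
{'clock': 0.0, 'joint_positions': array([ 1.12663347e+00,  2.77136114e-01, -2.79094755e-02,  1.26802963e+00,
       -3.04209442e-05,  1.46741301e+00]), 'qd': array([-3.69191734e-04,  1.20900238e-03,  2.44810084e-04, -6.12917023e-05,
       -3.80600762e-04, -3.86304977e-04]), 'joint_efforts': array([ 8.59121678e-05, -4.45511413e+01,  2.95203602e+01,  1.64083159e-02,
       -1.06859777e-04,  6.33236866e-06]), 'tcp_pos': array([0.20856707, 0.58836495, 0.24884428]), 'ee_rot': array([-3.13932279e+00, -2.04921772e-04,  2.80081292e+00]), 'ft_force': array([0.04144667, 0.49472925, 0.59254264]), 'moment': array([ 0.02021855,  0.01660765, -0.01169727]), 'grip_force': 0.0, 'gripper_width': 0.9996014935682852}
top [[376.21721256   0.         253.33593254]
 [  0.         376.21721256 187.41593259]
 [  0.           0.           1.        ]] [[ 1.43549125e-02 -9.99896877e-01  4.15108619e-04]
 [-9.94904787e-01 -1.43246746e-02 -9.97961370e-02]
 [ 9.97917920e-02  1.01957126e-03 -9.95007818e-01]] [0.00343649 0.5182231  1.32219137] [0.38358947 0.00951144 1.36730598]
side [[392.94095845   0.         257.88302227]
 [  0.         392.94095845 197.18744476]
 [  0.           0.           1.        ]] [[-0.99288222 -0.118833   -0.0079756 ]
 [-0.06768984  0.61812949 -0.78315645]
 [ 0.09799478 -0.77704225 -0.62177356]] [0.51783766 0.078442   1.37570385] [0.38464974 1.0820289  0.92093871]
```

View pics/top0.png

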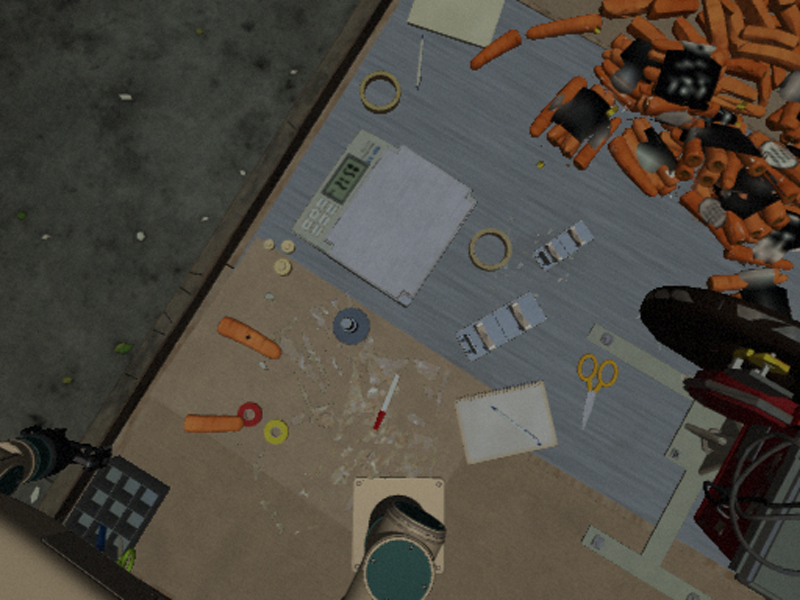

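View pics/side0.png

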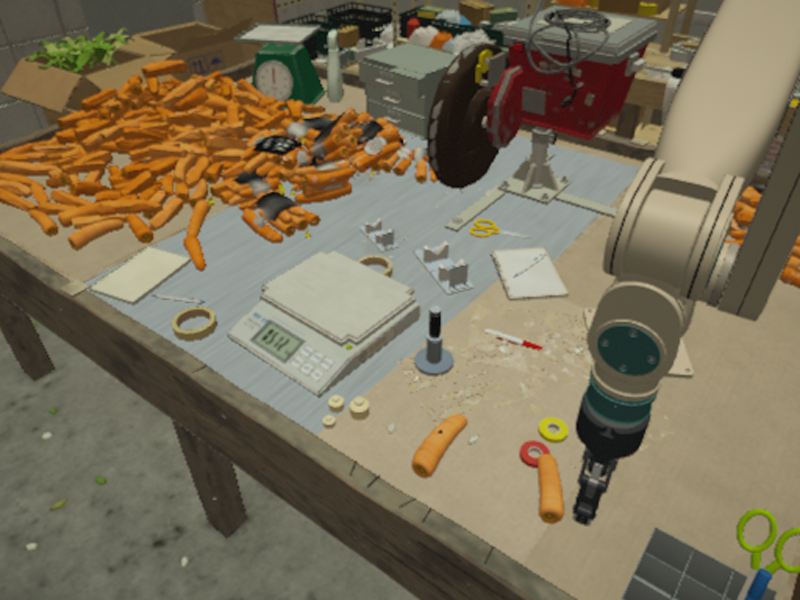

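Top picture: carrots lying apart are at (248,337), with a dot, and (213,424), without one. Cradles are at (502,327), the larger, and (563,245), the smaller. The tester and stand are at (350,326). Side picture: the dotted carrot is at (440,445), the large cradle at (443,266), and the tester at (434,340). I choose the dotted carrot and the larger cradle, and check them in close crops.

```bash
cat > h.py <<'E'
import numpy as np, cv2
def cam(n): return dict(np.load(n+".npz"))
def tile(c,u,v,w=80,h=60,s=5):
    t=cv2.resize(np.ascontiguousarray(c["img"][v:v+h,u:u+w,::-1]),(w*s,h*s),interpolation=cv2.INTER_CUBIC)
    t=cv2.convertScaleAbs(t,alpha=1.4)
    for k in range(0,w,10): cv2.line(t,(k*s,0),(k*s,5),(255,255,255),1); cv2.putText(t,str(u+k),(k*s,14),0,.3,(255,255,255),1)
    for k in range(0,h,10): cv2.line(t,(0,k*s),(5,k*s),(255,255,255),1); cv2.putText(t,str(v+k),(6,k*s+4),0,.3,(255,255,255),1)
    return t
def ray(c,p):
    d=c["R"].T@np.linalg.inv(c["mtx"])@np.array([p[0],p[1],1.]); return -c["R"].T@c["t"],d/np.linalg.norm(d)
def tri(c1,p1,c2,p2):
    o1,d1=ray(c1,p1);o2,d2=ray(c2,p2)
    A=np.c_[d1,-d2]; s=np.linalg.lstsq(A,o2-o1,rcond=None)[0]
    a,b=o1+s[0]*d1,o2+s[1]*d2; return (a+b)/2,np.linalg.norm(a-b)
def onz(c,p,z):
    o,d=ray(c,p); return o+d*(z-o[2])/d[2]
def proj(c,X):
    q=c["R"]@X+c["t"]; q=c["mtx"]@q; return q[:2]/q[2]
E
python3 - <<'E'
from h import *
t,s=cam("top0"),cam("side0")
cv2.imwrite("pics/a.png",np.vstack([np.hstack([tile(t,120,185),tile(t,280,178)]),np.hstack([tile(s,245,255),tile(s,250,140)])]))
cv2.imwrite("pics/b.png",np.hstack([tile(t,200,185,50,50,8),tile(s,255,190,50,50,8)]))
E
```

```text
(no output)
```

View pics/a.png

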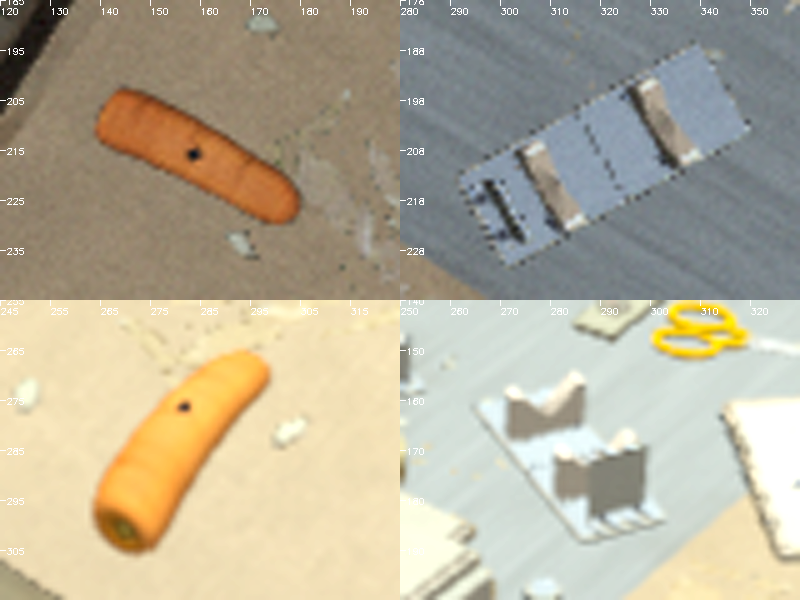

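View pics/b.png

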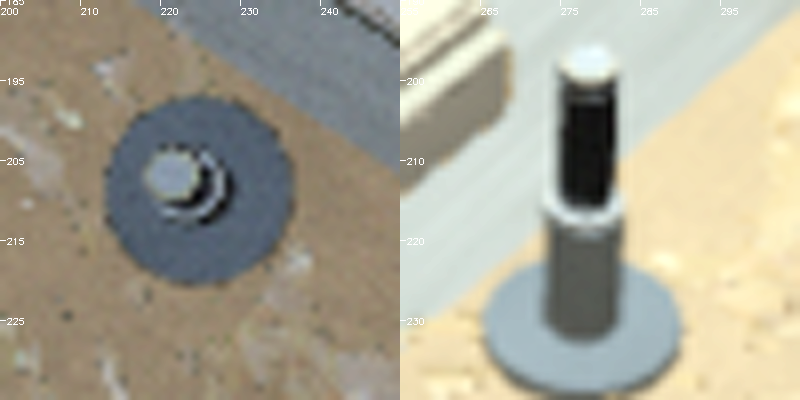

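The left crops show the sample carrot. Its dot is at top px (158.5,215.5) and side px (281.4,276.0), and its crown is the fat left end, nearest the side camera. The right crops show the larger cradle with its end stop at the lower left, at base corners (291,213) and (302,231). In the tester crop, the cap is at top (221.2,206.5) and side (278.1,196.8), and the foot centre is at (224.6,208.4).

```bash
python3 - <<'E'
from h import *
np.set_printoptions(precision=4,suppress=True)
t,s=cam("top0"),cam("side0")
print("dot",tri(t,(158.5,215.5),s,(281.4,276.0)))
print("cap",tri(t,(221.2,206.5),s,(278.1,196.8)))
print("foot",tri(t,(224.6,208.4),s,(277.5,230.3)))
print("foot z12",onz(t,(224.6,208.4),.012),onz(s,(277.5,230.3),.012))
C=[(291.2,213.0),(339.6,186.6),(349.6,203.0),(301.6,230.6)]
P=np.array([onz(t,p,.012) for p in C]); print(P)
for a,b in zip(C,[(286.6,187.6),(264.6,160.6),None,(302.2,183.6)]):
    if b: print("corner",tri(t,a,s,b))
o=P.mean(0); ax=(P[1]+P[2]-P[0]-P[3])/2; print("cradle",o,"len",np.linalg.norm(ax),"yaw",np.degrees(np.arctan2(ax[1],ax[0])), "wid",np.linalg.norm(P[0]-P[3]),np.linalg.norm(P[1]-P[2]))
# carrot outline, top view
m=cv2.inRange(cv2.cvtColor(t["img"],cv2.COLOR_RGB2HSV),(3,110,70),(20,255,255)); m[:, :135]=0;m[:,182:]=0;m[:200]=0;m[235:]=0
n,l,st,ce=cv2.connectedComponentsWithStats(m); k=1+st[1:,4].argmax(); q=np.argwhere(l==k)[:,::-1]
W=np.array([onz(t,p,.02)[:2] for p in q]).astype(np.float32)
r=cv2.minAreaRect(W); print(len(q),r)
c=W.mean(0); u=np.linalg.svd(W-c)[2] if 0 else np.linalg.eigh(np.cov((W-c).T))[1][:,1]; u*=-np.sign(u[1]) 
x=(W-c)@u; v=np.array([-u[1],u[0]]); y=(W-c)@v
print("axis yaw crown->thin",np.degrees(np.arctan2(u[1],u[0])),x.min(),x.max(),"mid",c+u*(x.min()+x.max())/2)
for a in (-.06,-.03,0,.03,.06):
    k=abs(x-(x.min()+x.max())/2-a)<.006; print(a,y[k].min(),y[k].max())
E
```

```text
dot (array([0.4126, 0.3415, 0.0467]), np.float64(0.00024573743836074895))
cap (array([0.4423, 0.1136, 0.1531]), np.float64(0.0007119133111400153))
foot (array([0.4418, 0.1135, 0.009 ]), np.float64(0.0009715647613120771))
foot z12 [0.4421 0.1133 0.012 ] [0.4411 0.1167 0.012 ]
[[ 0.429  -0.1266  0.012 ]
 [ 0.527  -0.3014  0.012 ]
 [ 0.468  -0.337   0.012 ]
 [ 0.3667 -0.1641  0.012 ]]
corner (array([ 0.4273, -0.1267,  0.0104]), np.float64(0.0035410311211700614))
corner (array([ 0.5279, -0.3011,  0.0132]), np.float64(0.0021648042970613124))
corner (array([ 0.3667, -0.1648,  0.0062]), np.float64(0.00017154192040008125))
cradle [ 0.4477 -0.2323  0.012 ] len 0.20043294143177962 yaw -60.18026513623587 wid 0.07275980244107329 0.06883326654172366
493 ((0.41148966550827026, 0.3429146111011505), (0.1581040322780609, 0.044279031455516815), 64.63581848144531)
axis yaw crown->thin -116.74434867883635 -0.07463562331296629 0.08365338104318744 mid [0.4108 0.3433]
-0.06 -0.022777005277034707 0.021510614822329344
-0.03 -0.020541358044624085 0.02224396690081047
0 -0.018309243943787457 0.02132080982544332
0.03 -0.018993573997884157 0.018746426418412506
0.06 -0.01841481019033669 0.01782889467434735
```

{"api": "move_arm", "payload": {
  "deltas": [
    [0.0854,[0,0,0],[0,0,-6.96]],
    [0.0854,[0,0,0],[0,0,-6.96]],
    [0.0854,[0,0,0],[0,0,-6.96]],
    [0.0854,[0,0,0],[0,0,-6.96]],
    [0.0854,[0,0,0],[0,0,-6.96]],
    [0.0854,[0,0,0],[0,0,-6.96]],
    [0.0854,[0,0,0],[0,0,-6.96]],
    [0.0854,[0,0,0],[0,0,-6.96]],
    [0.0854,[0,0,0],[0,0,-6.96]],
    [0.0854,[0,0,0],[0,0,-6.96]],
    [0.0854,[0,0,0],[0,0,-6.96]],
    [0.0854,[0,0,0],[0,0,-6.96]]
  ]
}}

```text
clock: 1.1
tcp_pos: [0.2087, 0.5887, 0.2493]
ee_rot: [3.142, -0.001, -2.019]
ft_force: [-0.7, 0.1, 0.3]
gripper_width: 1.003
grip_force: 0.0
```

```bash
cat >> h.py <<'E'
from scipy.spatial.transform import Rotation as Ro
def go(X,yaw):
    "remaining shift (tool axes, mm) and turn (deg) to a tool-down pose at X, yaw deg"
    from station import manip
    s=manip.read_state(); R=Ro.from_euler("xyz",s["ee_rot"]); T=Ro.from_euler("xyz",[180,0,yaw],degrees=True)
    np.set_printoptions(precision=2,suppress=True)
    print("clock",round(s["clock"],2),"tcp",s["tcp_pos"]*1000,"F",s["ft_force"],"w",s["gripper_width"],s["grip_force"])
    print("shift mm",R.inv().apply(np.array(X)-s["tcp_pos"])*1000,"turn deg",np.degrees((R.inv()*T).as_rotvec()))
E
python3 -c "
from h import *
go([.411,.3425,.15],-116)"
```

```text
clock 1.1 tcp [208.71 588.66 249.3 ] F [-0.67  0.1   0.25] w 1.002694634585372 0.0
shift mm [ 134.15 -288.94   99.48] turn deg [-0.   -0.08  0.34]
```

{"api": "move_arm", "payload": {
  "deltas": [
    [0.0854,[0.0134,-0.0289,0.01],[0,0,0]],
    [0.0854,[0.0134,-0.0289,0.01],[0,0,0]],
    [0.0854,[0.0134,-0.0289,0.01],[0,0,0]],
    [0.0854,[0.0134,-0.0289,0.01],[0,0,0]],
    [0.0854,[0.0134,-0.0289,0.01],[0,0,0]],
    [0.0854,[0.0134,-0.0289,0.01],[0,0,0]],
    [0.0854,[0.0134,-0.0289,0.01],[0,0,0]],
    [0.0854,[0.0134,-0.0289,0.01],[0,0,0]],
    [0.0854,[0.0134,-0.0289,0.01],[0,0,0]],
    [0.0854,[0.0134,-0.0289,0.01],[0,0,0]],
    [0.0854,[0,0,0],[0,0,0]],
    [0.0854,[0,0,0],[0,0,0]]
  ]
}}

```text
clock: 2.1
tcp_pos: [0.4099, 0.3403, 0.1489]
ee_rot: [3.14, -0.002, -2.028]
ft_force: [-0.4, 0.8, 0.3]
gripper_width: 1.007
grip_force: 0.0
```

```bash
python3 -c "
from h import *
go([.411,.3425,.023],-116)"
```

```text
clock 2.1 tcp [409.9  340.27 148.92] F [-0.4   0.77  0.3 ] w 1.006518195810129 0.0
shift mm [ -2.74  -0.2  125.91] turn deg [ 0.09 -0.11 -0.19]
```

{"api": "move_arm", "payload": {
  "deltas": [
    [0.0854,[-0.0025,0,0.022],[0,0,0]],
    [0.0854,[0,0,0.022],[0,0,0]],
    [0.0854,[0,0,0.022],[0,0,0]],
    [0.0854,[0,0,0.022],[0,0,0]],
    [0.0854,[0,0,0.012],[0,0,0]],
    [0.0854,[0,0,0.012],[0,0,0]],
    [0.0854,[0,0,0.012],[0,0,0]],
    [0.0854,[0,0,0.001],[0,0,0]],
    [0.0854,[0,0,0],[0,0,0]]
  ]
}}

```text
clock: 2.85
tcp_pos: [0.4098, 0.3447, 0.0246]
ee_rot: [3.14, -0.001, -2.023]
ft_force: [-0.3, 0.3, -0.6]
gripper_width: 1.005
grip_force: 0.0
```

{"api": "move_arm", "payload": {
  "deltas": [
    [0.06,[0,0,0],[0,0,0]],
    [0.05,[0,0,0],[0,0,0]],
    [0.04,[0,0,0],[0,0,0]],
    [0.03,[0,0,0],[0,0,0]],
    [0.03,[0,0,0],[0,0,0]],
    [0.03,[0,0,0],[0,0,0]],
    [0.03,[0,0,0],[0,0,0]],
    [0.03,[0,0,0],[0,0,0]]
  ]
}}

```text
clock: 3.52
tcp_pos: [0.4116, 0.3447, 0.0263]
ee_rot: [-3.141, 0.002, -2.025]
ft_force: [-1.2, -0.8, 6.0]
gripper_width: 0.488
grip_force: 59.9
```

{"api": "move_arm", "payload": {
  "deltas": [
    [0.03,[0,0,-0.01],[0,0,0]],
    [0.03,[0,0,-0.03],[0,0,0]],
    [0.03,[0,0,-0.03],[0,0,0]],
    [0.03,[0,0,-0.03],[0,0,0]],
    [0.03,[0,0,-0.03],[0,0,0]],
    [0.03,[0,0,-0.03],[0,0,0]],
    [0.03,[0,0,-0.03],[0,0,0]],
    [0.03,[0,0,-0.03],[0,0,0]],
    [0.03,[0,0,-0.005],[0,0,0]],
    [0.03,[0,0,0],[0,0,0]]
  ]
}}

```text
clock: 4.35
tcp_pos: [0.4124, 0.345, 0.2531]
ee_rot: [-3.138, 0.005, -2.025]
ft_force: [0.2, -0.5, -2.0]
gripper_width: 0.492
grip_force: 61.1
```

{"api": "move_arm", "payload": {
  "deltas": [
    [0.03,[0,0,0],[0,0,-6.2]],
    [0.03,[0,0,0],[0,0,-6.2]],
    [0.03,[0,0,0],[0,0,-6.2]],
    [0.03,[0,0,0],[0,0,-6.2]],
    [0.03,[0,0,0],[0,0,-6.2]],
    [0.03,[0,0,0],[0,0,-6.2]],
    [0.03,[0,0,0],[0,0,-6.2]],
    [0.03,[0,0,0],[0,0,-6.2]],
    [0.03,[0,0,0],[0,0,-6.2]],
    [0.03,[0,0,0],[0,0,0]]
  ]
}}

```text
clock: 5.18
tcp_pos: [0.4095, 0.3431, 0.2473]
ee_rot: [3.137, -0.0, -1.049]
ft_force: [-0.3, 0.4, -2.0]
gripper_width: 0.487
grip_force: 61.1
```

```bash
python3 -c "
from h import *
go([.449,-.2305,.23],-60.2)"
```

```text
clock 5.18 tcp [409.53 343.11 247.3 ] F [-0.27  0.36 -1.96] w 0.4873761906215066 61.06731342966668
shift mm [516.98 251.52  18.7 ] turn deg [ 0.28 -0.02  0.09]
```

{"api": "move_arm", "payload": {
  "deltas": [
    [0.03,[0.0215,0.0105,0],[0,0,0]],
    [0.03,[0.0215,0.0105,0],[0,0,0]],
    [0.03,[0.0215,0.0105,0],[0,0,0]],
    [0.03,[0.0215,0.0105,0],[0,0,0]],
    [0.03,[0.0215,0.0105,0],[0,0,0]],
    [0.03,[0.0215,0.0105,0],[0,0,0]],
    [0.03,[0.0215,0.0105,0],[0,0,0]],
    [0.03,[0.0215,0.0105,0],[0,0,0]],
    [0.03,[0.0215,0.0105,0],[0,0,0]],
    [0.03,[0.0215,0.0105,0],[0,0,0]],
    [0.03,[0.0215,0.0105,0],[0,0,0]],
    [0.03,[0.0215,0.0105,0],[0,0,0]]
  ]
}}

```text
clock: 6.18
tcp_pos: [0.4285, 0.0565, 0.2484]
ee_rot: [3.139, 0.001, -1.054]
ft_force: [-0.5, -0.0, -2.3]
gripper_width: 0.492
grip_force: 61.1
```

{"api": "move_arm", "payload": {
  "deltas": [
    [0.03,[0.0215,0.0105,0],[0,0,0]],
    [0.03,[0.0215,0.0105,0],[0,0,0]],
    [0.03,[0.0215,0.0105,0],[0,0,0]],
    [0.03,[0.0215,0.0105,0],[0,0,0]],
    [0.03,[0.0215,0.0105,0],[0,0,0]],
    [0.03,[0.0215,0.0105,0],[0,0,0]],
    [0.03,[0.0215,0.0105,0],[0,0,0]],
    [0.03,[0.0215,0.0105,0],[0,0,0]],
    [0.03,[0.0215,0.0105,0],[0,0,0]],
    [0.03,[0.0215,0.0105,0],[0,0,0]],
    [0.03,[0.0215,0.0105,0],[0,0,0]],
    [0.03,[0,0,0],[0,0,0]]
  ]
}}

```text
clock: 7.18
tcp_pos: [0.447, -0.2084, 0.2485]
ee_rot: [3.14, -0.001, -1.057]
ft_force: [1.1, 0.0, -1.7]
gripper_width: 0.489
grip_force: 61.1
```

```bash
python3 -c "
from h import *
from station import imaging
go([.449,-.2305,.15],-60.2)
for n in ('top','side'):
    c=imaging.capture(n); np.savez(n+'1.npz',**c)
t,s=cam('top1'),cam('side1')
cv2.imwrite('pics/c.png',np.hstack([tile(t,270,168,80,80,5),tile(s,240,90,80,80,5)]))
"
```

```text
clock 7.18 tcp [ 446.99 -208.37  248.47] F [ 1.11  0.02 -1.72] w 0.4892059298418746 61.10563124064356
shift mm [20.21  8.94 98.49] turn deg [ 0.1  -0.03 -0.39]
```

View pics/c.png

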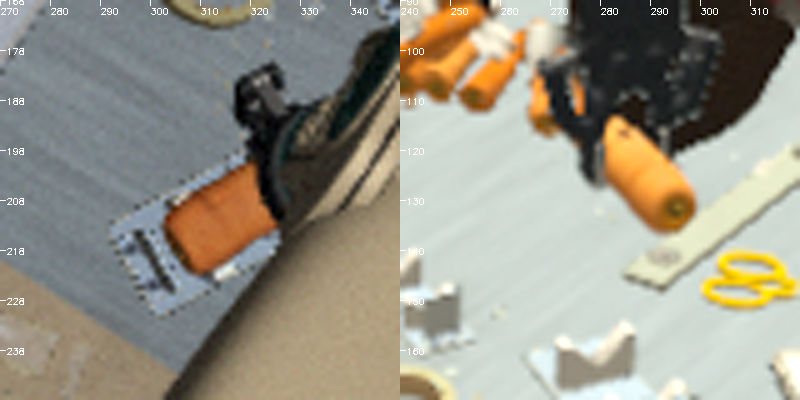

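In the crop the carrot hangs level along the cradle with its crown toward the stop. The dot is visible at side px (284.4,116.2), and the crown face is at side (294.8,131.0) and top (~305.2,215.6).

```bash
python3 -c "
from h import *
np.set_printoptions(precision=4,suppress=True)
t,s=cam('top1'),cam('side1')
T=np.array([.447,-.2084,.2485]);a=np.radians(-60.5);R=np.array([[np.cos(a),np.sin(a),0],[-np.sin(a),np.cos(a),0],[0,0,1]])
for z in (.265,.268,.271): print('dot in carrot-ish frame about TCP',R@(onz(s,(284.4,116.2),z)-T))
p,e=tri(t,(305.2,215.6),s,(294.8,131.0)); print('crown',R@(p-T),e)
for z in (.238,.245): print(R@(onz(s,(294.8,131.0),z)-T))
"
```

```text
dot in carrot-ish frame about TCP [ 0.0079 -0.0026  0.0165]
dot in carrot-ish frame about TCP [0.0026 0.0001 0.0195]
dot in carrot-ish frame about TCP [-0.0027  0.0027  0.0225]
crown [-0.0735 -0.0004 -0.0019] 0.007238659844595907
[-0.0617 -0.011  -0.0105]
[-0.0729 -0.0049 -0.0035]
```

{"api": "move_arm", "payload": {
  "deltas": [
    [0.03,[0.0055,0.0022,0.01],[0,0,-0.4]],
    [0.03,[0.0055,0.0022,0.02],[0,0,0]],
    [0.03,[0.0055,0.0022,0.02],[0,0,0]],
    [0.03,[0.0055,0.0023,0.02],[0,0,0]],
    [0.03,[0,0,0.02],[0,0,0]],
    [0.03,[0,0,0.02],[0,0,0]],
    [0.03,[0,0,0],[0,0,0]],
    [0.03,[0,0,0],[0,0,0]]
  ]
}}

```text
clock: 7.95
tcp_pos: [0.4488, -0.2267, 0.1382]
ee_rot: [3.14, 0.004, -1.043]
ft_force: [0.5, 0.4, -2.3]
gripper_width: 0.493
grip_force: 61.1
```

```bash
python3 -c "
from h import *
go([.450,-.232,.065],-60.2)"
```

```text
clock 7.95 tcp [ 448.79 -226.73  138.17] F [ 0.47  0.43 -2.32] w 0.49260554175016286 61.13940943032503
shift mm [ 5.48  1.46 73.15] turn deg [0.12 0.25 0.43]
```

{"api": "move_arm", "payload": {
  "deltas": [
    [0.03,[0.0055,0.0015,0.01],[0,0,0.3]],
    [0.03,[0,0,0.015],[0,0,0]],
    [0.03,[0,0,0.015],[0,0,0]],
    [0.03,[0,0,0.01],[0,0,0]],
    [0.03,[0,0,0.006],[0,0,0]],
    [0.03,[0,0,0.004],[0,0,0]],
    [0.03,[0,0,0.004],[0,0,0]],
    [0.03,[0,0,0.003],[0,0,0]],
    [0.03,[0,0,0.003],[0,0,0]],
    [0.03,[0,0,0],[0,0,0]],
    [0.03,[0,0,0],[0,0,0]]
  ]
}}

```text
clock: 8.87
tcp_pos: [0.452, -0.2341, 0.0702]
ee_rot: [-3.141, -0.0, -1.049]
ft_force: [-0.4, -0.2, -2.0]
gripper_width: 0.487
grip_force: 61.1
```

```bash
python3 -c "
from h import *
from station import imaging
go([.450,-.232,.063],-60.2)
for n in ('top','side'):
    c=imaging.capture(n); np.savez(n+'2.npz',**c)
t,s=cam('top2'),cam('side2')
cv2.imwrite('pics/d.png',np.hstack([tile(t,280,178,80,60,5),tile(s,250,140,80,60,5)]))
"
```

```text
clock 8.87 tcp [ 452.03 -234.05   70.17] F [-0.41 -0.22 -2.01] w 0.4872865609148868 61.13315969472751
shift mm [-2.79  0.74  7.17] turn deg [-0.01 -0.01  0.1 ]
```

View pics/d.png

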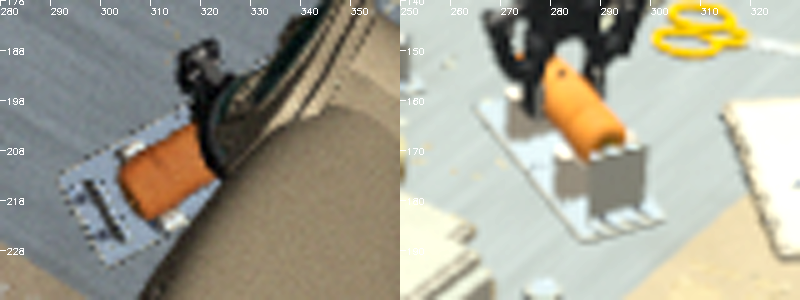

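The carrot is over both Vs. Its crown edge is at top px (306.2,217.6) and the stop's top edge at (301.6,219.5), so I check the gap.

```bash
python3 -c "
from h import *
np.set_printoptions(precision=4,suppress=True)
t,s=cam('top2'),cam('side2')
a=np.radians(-60.2);R=np.array([[np.cos(a),np.sin(a),0],[-np.sin(a),np.cos(a),0],[0,0,1]])
O=np.array([.4477,-.2323,0])
f=lambda p: R@(p-O)
print('tcp',f(np.array([.452,-.2341,.0702])))
print('stop',f(onz(t,(301.6,219.5),.074)))
print('stop ends',f(onz(t,(280+88/5-.4,178+180/5-.4),.074)),f(onz(t,(280+124/5-.4,178+240/5-.4),.074)))
for z in (.06,.07): print('crown',f(onz(t,(306.2,217.6),z)))
for z in (.085,.09): print('dot',f(onz(s,(250+162/5-.4,140+72/5-.4),z)))
"
```

```text
tcp [0.0037 0.0028 0.0702]
stop [-0.0873  0.001   0.074 ]
stop ends [-0.0905  0.0259  0.074 ] [-0.0892 -0.0217  0.074 ]
crown [-0.0684 -0.0017  0.06  ]
crown [-0.0697 -0.0012  0.07  ]
dot [ 0.0156 -0.0017  0.085 ]
dot [0.0085 0.0019 0.09  ]
```

{"api": "move_arm", "payload": {
  "deltas": [
    [0.03,[-0.003,0,0],[0,0,0]],
    [0.03,[-0.003,0,0],[0,0,0]],
    [0.03,[-0.001,0,0],[0,0,0]],
    [0.03,[0,0,0.002],[0,0,0]],
    [0.03,[0,0,0],[0,0,0]],
    [0.03,[0,0,0],[0,0,0]]
  ]
}}

```text
clock: 9.47
tcp_pos: [0.4483, -0.2278, 0.0679]
ee_rot: [3.141, 0.0, -1.049]
ft_force: [-0.3, -1.1, -2.5]
gripper_width: 0.487
grip_force: 61.1
```

{"api": "move_arm", "payload": {
  "deltas": [
    [0.03,[-0.001,0,0],[0,0,0]],
    [0.03,[-0.001,0,0],[0,0,0]],
    [0.03,[0,0,0],[0,0,0]],
    [0.03,[0,0,0],[0,0,0]]
  ]
}}

```text
clock: 9.8
tcp_pos: [0.4474, -0.2261, 0.068]
ee_rot: [3.142, 0.0, -1.049]
ft_force: [0.2, 0.0, -1.9]
gripper_width: 0.492
grip_force: 61.1
```

{"api": "move_arm", "payload": {
  "deltas": [
    [0.03,[-0.001,0,0],[0,0,0]],
    [0.03,[-0.001,0,0],[0,0,0]],
    [0.03,[0,0,0],[0,0,0]],
    [0.03,[0,0,0],[0,0,0]]
  ]
}}

```text
clock: 10.13
tcp_pos: [0.4463, -0.2244, 0.068]
ee_rot: [3.142, 0.0, -1.049]
ft_force: [0.8, -0.3, -3.0]
gripper_width: 0.49
grip_force: 61.1
```

```bash
python3 -c "
from h import *
from station import imaging
go([.450,-.232,.063],-60.2)
for n in ('top','side'):
    c=imaging.capture(n); np.savez(n+'3.npz',**c)
t,s=cam('top3'),cam('side3')
cv2.imwrite('pics/e.png',np.hstack([tile(t,286,195,40,40,10),tile(s,265,145,40,40,10)]))
"
```

```text
clock 10.13 tcp [ 446.33 -224.35   67.97] F [ 0.82 -0.33 -3.02] w 0.4899932100947712 61.129490139428526
shift mm [8.46 0.63 4.97] turn deg [0.   0.01 0.1 ]
```

View pics/e.png

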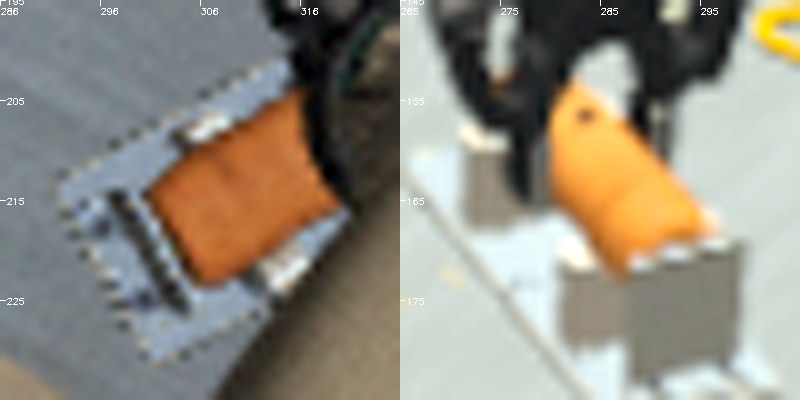

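The crown edge now sits right beside the stop's light top edge at about top px (302,217), the stop's dark outer face lying outside it. The side view also shows the crown at the stop with the dot up, so I lower the carrot and release it.

{"api": "move_arm", "payload": {
  "deltas": [
    [0.03,[0,0,0.002],[0,0,0]],
    [0.03,[0,0,0.001],[0,0,0]],
    [0.03,[0,0,0.001],[0,0,0]],
    [0.03,[0,0,0],[0,0,0]],
    [0.03,[0,0,0],[0,0,0]]
  ]
}}

```text
clock: 10.65
tcp_pos: [0.4467, -0.2249, 0.0655]
ee_rot: [3.141, -0.001, -1.049]
ft_force: [-3.1, 1.8, 10.4]
gripper_width: 0.491
grip_force: 61.7
```

{"api": "move_arm", "payload": {
  "deltas": [
    [0.046,[0,0,-0.001],[0,0,0]],
    [0.05,[0,0,0],[0,0,0]],
    [0.06,[0,0,0],[0,0,0]],
    [0.07,[0,0,0],[0,0,0]],
    [0.0854,[0,0,0],[0,0,0]],
    [0.0854,[0,0,0],[0,0,0]],
    [0.0854,[0,0,0],[0,0,0]],
    [0.0854,[0,0,-0.02],[0,0,0]],
    [0.0854,[0,0,-0.03],[0,0,0]],
    [0.0854,[0,0,-0.04],[0,0,0]],
    [0.0854,[0,0,-0.04],[0,0,0]],
    [0.0854,[0,0,-0.04],[0,0,0]]
  ]
}}

```text
clock: 11.65
tcp_pos: [0.4459, -0.224, 0.2364]
ee_rot: [3.141, 0.001, -1.049]
ft_force: [1.7, -0.9, 0.9]
gripper_width: 1.003
grip_force: 0.0
```

{"api": "move_arm", "payload": {
  "deltas": [
    [0.0854,[0,0,-0.03],[0,0,0]],
    [0.0854,[-0.03,-0.01,0],[0,0,0]],
    [0.0854,[-0.03,-0.01,0],[0,0,0]],
    [0.0854,[-0.03,-0.01,0],[0,0,0]],
    [0.0854,[-0.03,-0.01,0],[0,0,0]],
    [0.0854,[-0.03,-0.01,0],[0,0,0]],
    [0.0854,[-0.03,-0.01,0],[0,0,0]],
    [0.0854,[-0.03,-0.01,0],[0,0,0]],
    [0.0854,[-0.03,-0.01,0],[0,0,0]],
    [0.0854,[0,0,0],[0,0,0]]
  ]
}}

```text
clock: 12.48
tcp_pos: [0.3942, 0.0275, 0.2648]
ee_rot: [-3.141, 0.003, -1.043]
ft_force: [-0.8, -0.0, -0.2]
gripper_width: 1.002
grip_force: 0.0
```

```bash
python3 -c "
from h import *
from station import imaging
go([.442,.1136,.22],-60.2)
for n in ('top','side'):
    c=imaging.capture(n); np.savez(n+'4.npz',**c)
t,s=cam('top4'),cam('side4')
cv2.imwrite('pics/f.png',np.hstack([tile(t,285,175,50,50,8),tile(s,255,140,50,50,8)]))
"
```

```text
clock 12.48 tcp [394.21  27.48 264.81] F [-0.83 -0.03 -0.23] w 1.002189421234193 0.0
shift mm [-50.24 -84.63  44.95] turn deg [-0.01  0.15  0.42]
```

View pics/f.png

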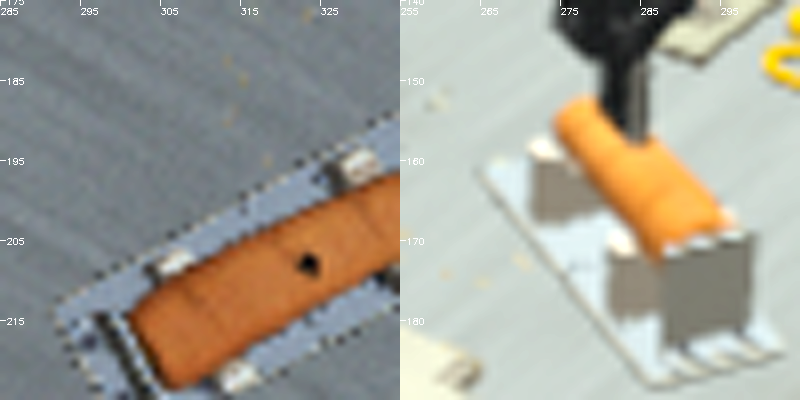

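The carrot lies in both Vs along the cradle with its crown at the stop, the dot up at top px (322.9,207.6). Next is the tester.

{"api": "move_arm", "payload": {
  "deltas": [
    [0.0854,[-0.0125,-0.0212,0],[0,0,0]],
    [0.0854,[-0.0125,-0.0212,0],[0,0,0]],
    [0.0854,[-0.0125,-0.0211,0],[0,0,0]],
    [0.0854,[-0.0125,-0.021,0],[0,0,0]],
    [0.0854,[0,0,0.02],[0,0,0]],
    [0.0854,[0,0,0.02],[0,0,0]],
    [0.0854,[0,0,0],[0,0,0]],
    [0.0854,[0,0,0],[0,0,0]]
  ]
}}

```text
clock: 13.25
tcp_pos: [0.4439, 0.108, 0.224]
ee_rot: [3.139, 0.001, -1.051]
ft_force: [0.1, -0.0, -0.3]
gripper_width: 0.998
grip_force: 0.0
```

```bash
python3 -c "
from h import *
go([.4421,.1136,.114],-60.2)
t=cam('top4');print(onz(t,(322.9,207.6),.083)*1000)"
```

```text
clock 13.25 tcp [443.88 107.96 223.97] F [ 0.07 -0.02 -0.35] w 0.9979776327087183 0.0
shift mm [ -5.67  -1.59 109.97] turn deg [0.17 0.06 0.  ]
[ 446.59 -227.55   83.  ]
```

{"api": "move_arm", "payload": {
  "deltas": [
    [0.0854,[-0.0057,-0.0016,0.01],[0,0,0]],
    [0.0854,[0,0,0.02],[0,0,0]],
    [0.0854,[0,0,0.02],[0,0,0]],
    [0.0854,[0,0,0.02],[0,0,0]],
    [0.0854,[0,0,0.02],[0,0,0]],
    [0.0854,[0,0,0.02],[0,0,0]],
    [0.0854,[0,0,0],[0,0,0]],
    [0.0854,[0,0,0],[0,0,0]]
  ]
}}

```text
clock: 13.92
tcp_pos: [0.4426, 0.1145, 0.1149]
ee_rot: [3.14, 0.001, -1.05]
ft_force: [-0.3, -0.1, -0.6]
gripper_width: 0.997
grip_force: 0.0
```

```bash
python3 -c "
from h import *
go([.4421,.1136,.114],-60.2)"
```

```text
clock 13.92 tcp [442.62 114.47 114.87] F [-0.35 -0.1  -0.58] w 0.9971425977805879 0.0
shift mm [0.5  0.88 0.87] turn deg [0.07 0.03 0.06]
```

{"api": "move_arm", "payload": {
  "deltas": [
    [0.06,[0.0003,0.0009,0],[0,0,0]],
    [0.04,[0,0,0],[0,0,0]],
    [0.03,[0,0,0],[0,0,0]],
    [0.02,[0,0,0],[0,0,0]],
    [0.012,[0,0,0],[0,0,0]],
    [0.012,[0,0,0],[0,0,0]],
    [0.012,[0,0,0],[0,0,0]],
    [0.012,[0,0,0],[0,0,0]],
    [0.012,[0,0,0],[0,0,0]],
    [0.012,[0,0,0],[0,0,0]]
  ]
}}

```text
clock: 14.75
tcp_pos: [0.4429, 0.1139, 0.1159]
ee_rot: [-3.141, -0.001, -1.049]
ft_force: [-0.7, -1.0, 6.4]
gripper_width: 0.268
grip_force: 58.5
```

{"api": "move_arm", "payload": {
  "deltas": [
    [0.012,[0,0,-0.005],[0,0,0]],
    [0.012,[0,0,-0.015],[0,0,0]],
    [0.012,[0,0,-0.02],[0,0,0]],
    [0.012,[0,0,-0.02],[0,0,0]],
    [0.012,[0,0,-0.02],[0,0,0]],
    [0.012,[0,0,-0.02],[0,0,0]],
    [0.012,[0,0,-0.02],[0,0,0]],
    [0.012,[0,0,-0.02],[0,0,0]],
    [0.012,[0,0,0],[0,0,0]],
    [0.012,[0,0,0],[0,0,0]]
  ]
}}

```text
clock: 15.58
tcp_pos: [0.4431, 0.1141, 0.2558]
ee_rot: [-3.139, -0.001, -1.049]
ft_force: [0.6, -0.2, -1.2]
gripper_width: 0.264
grip_force: 59.4
```

```bash
python3 -c "
from h import *
go([.4466,-.2275,.24],-60.2)"
```

```text
clock 15.58 tcp [443.13 114.1  255.79] F [ 0.64 -0.24 -1.2 ] w 0.26413791372690976 59.41576838493347
shift mm [297.86 167.28  15.66] turn deg [-0.13 -0.05  0.09]
```

{"api": "move_arm", "payload": {
  "deltas": [
    [0.012,[0.01,0.006,0],[0,0,0]],
    [0.012,[0.02,0.011,0],[0,0,0]],
    [0.012,[0.025,0.014,0],[0,0,0]],
    [0.012,[0.028,0.016,0],[0,0,0]],
    [0.012,[0.028,0.016,0],[0,0,0]],
    [0.012,[0.028,0.016,0],[0,0,0]],
    [0.012,[0.028,0.016,0],[0,0,0]],
    [0.012,[0.028,0.016,0],[0,0,0]],
    [0.012,[0.028,0.016,0],[0,0,0]],
    [0.012,[0.028,0.016,0],[0,0,0]],
    [0.012,[0.022,0.012,0],[0,0,0]],
    [0.012,[0.015,0.008,0],[0,0,0]]
  ]
}}

```text
clock: 16.58
tcp_pos: [0.4435, -0.2188, 0.2528]
ee_rot: [3.14, 0.002, -1.051]
ft_force: [0.6, -0.0, -1.0]
gripper_width: 0.269
grip_force: 59.3
```

{"api": "move_arm", "payload": {
  "deltas": [
    [0.012,[0.006,0.003,0],[0,0,0]],
    [0.012,[0,0,0],[0,0,0]],
    [0.012,[0,0,0],[0,0,0]],
    [0.012,[0,0,0],[0,0,0]]
  ]
}}

```text
clock: 16.92
tcp_pos: [0.4445, -0.2222, 0.2542]
ee_rot: [3.141, 0.002, -1.048]
ft_force: [0.2, 0.2, -1.7]
gripper_width: 0.266
grip_force: 59.3
```

```bash
python3 -c "
from h import *
from station import imaging
go([.4466,-.2275,.24],-60.2)
for n in ('top','side'):
    c=imaging.capture(n); np.savez(n+'5.npz',**c)
s=cam('side5')
cv2.imwrite('pics/g.png',tile(s,255,95,75,75,8))
"
```

```text
clock 16.92 tcp [ 444.51 -222.23  254.23] F [ 0.23  0.18 -1.73] w 0.26569367332040805 59.33973848819733
shift mm [ 5.64  0.82 14.22] turn deg [0.03 0.12 0.15]
```

View pics/g.png

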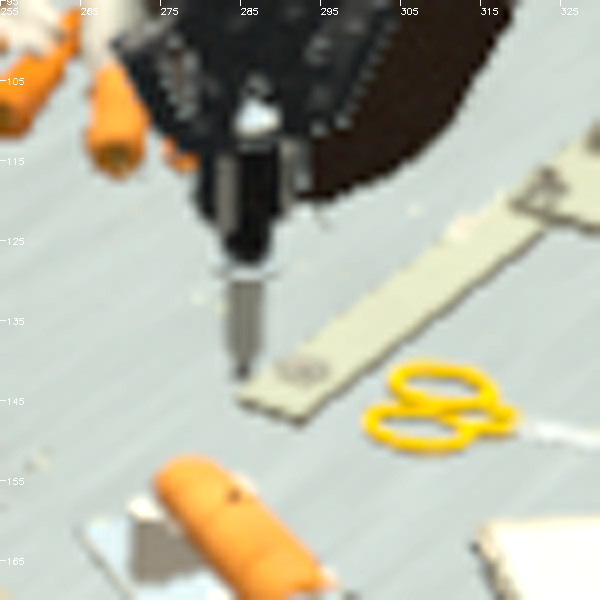

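In the side crop the dot is visible at (284.1,156.4), the plunger tip at (284.8,142.1) and the flange at (285.4,128.1). The tester looks upright.

```bash
python3 -c "
from h import *
np.set_printoptions(precision=4,suppress=True)
t,s=cam('top4'),cam('side5')
print('dot',tri(t,(322.9,207.6),s,(284.1,156.4)))
T=np.array([.4445,-.2222,.2542])
for dz in (.098,.101,.104): print('tip pred',proj(s,T-[0,0,dz]))
print('flange pred',proj(s,T-[0,0,.037]),'obs 285.4,128.1')
"
```

```text
dot (array([ 0.4454, -0.2268,  0.0871]), np.float64(0.0019732639605917444))
tip pred [284.6067 141.6364]
tip pred [284.5797 142.3225]
tip pred [284.5527 143.0069]
flange pred [285.1712 127.3052] obs 285.4,128.1
```

{"api": "move_arm", "payload": {
  "deltas": [
    [0.012,[0.005,0.001,0.01],[0,0,0]],
    [0.012,[0,0,0.015],[0,0,0]],
    [0.012,[0,0,0.015],[0,0,0]],
    [0.012,[0,0,0.01],[0,0,0]],
    [0.012,[0,0,0.005],[0,0,0]],
    [0.012,[0,0,0],[0,0,0]],
    [0.012,[0,0,0],[0,0,0]],
    [0.012,[0,0,0],[0,0,0]]
  ]
}}

```text
clock: 17.68
tcp_pos: [0.4472, -0.2288, 0.2008]
ee_rot: [-3.141, -0.001, -1.049]
ft_force: [1.6, 1.0, -1.4]
gripper_width: 0.266
grip_force: 59.3
```

```bash
python3 -c "
from h import *
from station import imaging
go([.446,-.227,.186],-60.2)
np.savez('side6.npz',**imaging.capture('side'))
s=cam('side6')
cv2.imwrite('pics/h.png',tile(s,262,120,50,50,12))
"
```

```text
clock 17.68 tcp [ 447.25 -228.79  200.77] F [ 1.57  0.96 -1.38] w 0.2664456581319789 59.339534640312195
shift mm [-2.19  0.2  14.77] turn deg [-0.04 -0.08  0.1 ]
```

View pics/h.png

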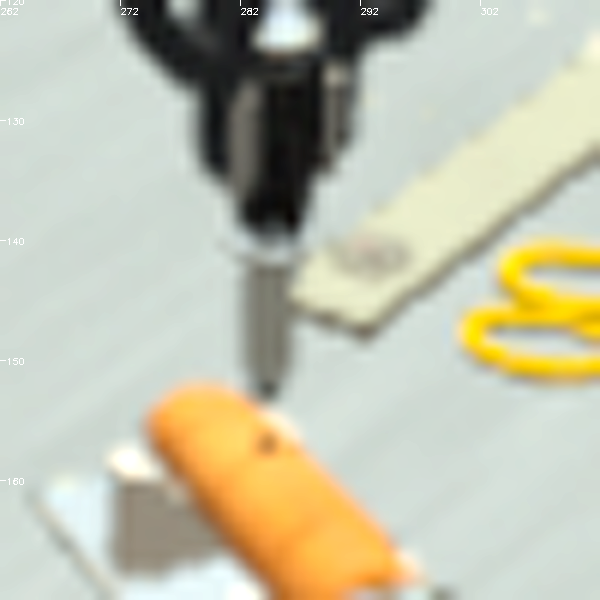

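The tip is at (283.7,152.5) and the dot at (283.8,156.2), directly below it with about a 15 mm gap.

{"api": "move_arm", "payload": {
  "deltas": [
    [0.012,[-0.0015,0,0.004],[0,0,0]],
    [0.012,[0,0,0.004],[0,0,0]],
    [0.012,[0,0,0.002],[0,0,0]],
    [0.012,[0,0,0],[0,0,0]],
    [0.012,[0,0,0],[0,0,0]],
    [0.012,[0,0,0],[0,0,0]]
  ]
}}

```text
clock: 18.23
tcp_pos: [0.4459, -0.2272, 0.19]
ee_rot: [3.142, 0.0, -1.049]
ft_force: [0.2, -0.1, -1.6]
gripper_width: 0.266
grip_force: 59.3
```

{"api": "move_arm", "payload": {
  "deltas": [
    [0.012,[0,0,0.001],[0,0,0]],
    [0.012,[0,0,0.001],[0,0,0]],
    [0.012,[0,0,0],[0,0,0]],
    [0.012,[0,0,0],[0,0,0]]
  ]
}}

```text
clock: 18.57
tcp_pos: [0.4458, -0.2271, 0.1879]
ee_rot: [3.142, 0.0, -1.049]
ft_force: [-0.3, 0.2, -0.6]
gripper_width: 0.266
grip_force: 59.3
```

{"api": "move_arm", "payload": {
  "deltas": [
    [0.012,[0,0,0.001],[0,0,0]],
    [0.012,[0,0,0.001],[0,0,0]],
    [0.012,[0,0,0],[0,0,0]],
    [0.012,[0,0,0],[0,0,0]]
  ]
}}

```text
clock: 18.9
tcp_pos: [0.4459, -0.2271, 0.1859]
ee_rot: [3.141, 0.0, -1.049]
ft_force: [-0.3, -0.2, -0.2]
gripper_width: 0.263
grip_force: 59.3
```

{"api": "move_arm", "payload": {
  "deltas": [
    [0.012,[0,0,0.001],[0,0,0]],
    [0.012,[0,0,0.001],[0,0,0]],
    [0.012,[0,0,0],[0,0,0]],
    [0.012,[0,0,0],[0,0,0]]
  ]
}}

```text
clock: 19.23
tcp_pos: [0.4461, -0.2273, 0.1842]
ee_rot: [-3.141, -0.0, -1.049]
ft_force: [-0.2, 0.1, 0.3]
gripper_width: 0.262
grip_force: 59.3
```

{"api": "move_arm", "payload": {
  "deltas": [
    [0.012,[0,0,0.001],[0,0,0]],
    [0.012,[0,0,0],[0,0,0]],
    [0.012,[0,0,0],[0,0,0]]
  ]
}}

```text
clock: 19.48
tcp_pos: [0.4461, -0.2273, 0.1832]
ee_rot: [-3.141, -0.0, -1.049]
ft_force: [-1.3, -0.6, 0.2]
gripper_width: 0.264
grip_force: 59.4
```

{"api": "move_arm", "payload": {
  "deltas": [
    [0.012,[0,0,0],[0,0,0]],
    [0.012,[0,0,0],[0,0,0]]
  ]
}}

```text
clock: 19.65
tcp_pos: [0.446, -0.2272, 0.1832]
ee_rot: [-3.141, -0.0, -1.049]
ft_force: [-0.3, 0.8, 1.4]
gripper_width: 0.266
grip_force: 59.4
```

{"api": "move_arm", "payload": {
  "deltas": [
    [0.012,[0,0,0],[0,0,0]]
  ]
}}

```text
clock: 19.73
tcp_pos: [0.446, -0.2273, 0.1831]
ee_rot: [-3.141, -0.0, -1.049]
ft_force: [0.3, 0.7, 0.2]
gripper_width: 0.267
grip_force: 59.4
```

{"api": "move_arm", "payload": {
  "deltas": [
    [0.012,[0,0,0.001],[0,0,0]],
    [0.012,[0,0,0.001],[0,0,0]],
    [0.012,[0,0,0.001],[0,0,0]],
    [0.012,[0,0,0],[0,0,0]],
    [0.012,[0,0,0],[0,0,0]]
  ]
}}

```text
clock: 20.15
tcp_pos: [0.4461, -0.2273, 0.1802]
ee_rot: [-3.141, -0.0, -1.049]
ft_force: [-1.1, 0.0, 3.7]
gripper_width: 0.267
grip_force: 59.6
```

```bash
cat > f.py <<'E'
from h import *
from station import imaging, manip
f=[];z=[]
for i in range(12):
    c=imaging.capture("side"); s=manip.read_state(); f.append(s["ft_force"]); z.append(s["tcp_pos"])
np.savez("side7.npz",**c)
print(np.mean(f,0),np.std(f,0),np.mean(z,0),s["clock"])
cv2.imwrite("pics/last.png",tile(c,262,120,50,50,12))
E
python3 f.py
```

```text
[-0.01059681  0.27383738  3.19703285] [0.46874804 0.324011   0.40296533] [ 0.44607414 -0.22725739  0.18016693] 20.75
```

{"api": "move_arm", "payload": {
  "deltas": [
    [0.012,[0,0,0.0005],[0,0,0]],
    [0.012,[0,0,0],[0,0,0]],
    [0.012,[0,0,0],[0,0,0]],
    [0.012,[0,0,0],[0,0,0]]
  ]
}}

```text
clock: 21.08
tcp_pos: [0.446, -0.2272, 0.1796]
ee_rot: [-3.141, -0.0, -1.049]
ft_force: [0.8, -0.6, 3.0]
gripper_width: 0.266
grip_force: 59.6
```

```bash
python3 f.py; python3 -c "
from h import *
g=lambda n: cv2.cvtColor(cam(n)['img'],cv2.COLOR_RGB2GRAY).astype(np.float32)
a,b=g('side6')[158:171,270:300],g('side7')[158:171,270:300]
print('carrot+cradle shift px',cv2.phaseCorrelate(a,b),'mean diff',abs(a-b).mean())
"
```

```text
[0.2647786  0.33723747 3.69051406] [0.57282008 0.4151763  0.63237831] [ 0.44600602 -0.22722558  0.17957432] 21.6833
carrot+cradle shift px ((0.05539925604155904, 0.5195547733128292), 0.9916122677591112) mean diff 0.5153846
```

The load is about 5 N (3.7 N plus the roughly 1.4 N tester weight in the baseline), and the carrot hasn't moved. Handing in.

```bash
python3 -c "
from station import manip
print(manip.finish_job())"
```

```text
the job is handed in; nothing more can be done
None
```

I handed the job in at about 22 s: the carrot is released in the larger cradle, dot up and thick end at the stop, and the upright tester is held pressing near the dot with about 5 N by the force reading; I did not check the plunger line by eye, and the hand-in returned no verdict.

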